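Clear the V-block and run the inspection slide home

ROBOT

A 7-joint arm with a two-finger parallel gripper is mounted at the origin on the work surface. World frame = base frame: x ahead of the robot, y to its left, z up, the work surface at z = 0. Lengths are in m, angles in rad, forces in N, time in s.
With the tool pointing down it reaches from about 0.35 to 0.9 m from the base axis. Payload 19.9 kg.
Tool frame: the origin (TCP) lies midway between the tips of the shut fingers; the grasp point (between the pads) lies r.tcp_to_grasp behind it (r.tcp_to_grasp is the distance from the TCP to the grasp point, in m); z points along the fingers, x is the direction in which the jaws open and shut, and the axes are right-handed (so a half turn about z gives the same grasp; the last joint's range is limited). The gripper opens to 94 mm and grips with 3 to 60 N. Pads are 16 mm wide; open, the fingers measure 119 mm over their backs; the gripper's body (75 mm by 177 mm) begins 78 mm behind the grasp point.
Start: joints at [-0.042, 0.417, -0.01, 1.614, 0.005, 1.111, -0.053], TCP at [0.625, 0, 0.205] pointing down, gripper open.
Joint ranges: [-2.81, 2.81], [-0.39, 2.02], [-1.27, 1.25], [0.06, 2.57], [-1.19, 4.33], [0.19, 2], [-2.82, 2.82]. Speed limits (rad/s): [1.89, 1.89, 2.39, 2.39, 3.01, 3.01, 3.01].

INTERFACE

Orientations are given as a unit quaternion [x, y, z, w].
In Python, from rig import status, camera, camera_model, r gives the robot as it stands. The module is installed in compiled form; this text tells all that it offers.
- The arm moves only by the tool jog_arm, never from a script. Its arguments are lists of equal length, an entry for each row: "hand": the finger opening in m, from 0 to 0.094; "translation": the shift along the world's x, y, z in m, a list of three; "rot": the turn, a rotation vector about the world's x, y, z in rad, a list of three. In form: {"hand": [hand, ...], "translation": [[dx, dy, dz], ...], "rot": [[ax, ay, az], ...]}. A call has 1 to 10 rows; each row is the pose to reach, as a shift and turn from the pose commanded when the call began; what a row does not reach only later rows make up. A row lasts 1/10 s, in which the tool goes at most 50 mm and 8.59 degrees, less where a joint would pass 70% of its speed; a pose out of reach is approached as far as the arm can. A call with a gripper value outside its range is refused whole. The fingers move at their own pace and stop on an object; "force" is the grip in N (left out, the last holds). Time passes only in rows, so rows that repeat a pose let the fingers close. It gives the time, the measured TCP pose, the force and the opening at its end, in the units of the state.
- status.get_state(): the state, without advancing time (a new reading comes with each control period).
- camera(name): name is "scene" or "side" or "wrist"; returns (picture, depth): 384x512x3 uint8, red, green, blue; 384x512 float32, m along the optical axis (not along the pixel's ray), 0 where there is no reading.
- camera_model(name): a dict with "fx", "fy", "cx", "cy" (pixels), "distortion" ([k1, k2, p1, p2, k3] as OpenCV has them; the pictures are not rectified), "T" (4x4, takes a point from camera to world coordinates); the wrist camera has in their place "tool_from_camera" (4x4, takes a point from camera to tool coordinates, whose origin is the TCP and whose axes are the tool frame's). Camera axes: x right, y down, z forward; pixel columns grow to the right and rows downward; lengths in m; the calibration is good to about 2 mm. A picture is of the moment at which its call begins: read the wrist's pose just before it. camera_model takes no time and is no camera call.
- r.close_job(): hands the job in, once; it reports no verdict.
The state is a dict: "clock": time; "joints": joint angles; "qvel": joint speeds; "joint_torque": joint torques, N m; "tool_pos": TCP position; "tcp_rot": TCP orientation; "contact_force": force on the tool from outside, world axes, zero at the start; "moment": the same for the moment, N m; "finger_gap": finger opening in m.
Only numpy, scipy, OpenCV 4.12 (cv2) and the standard library are available. Lean on these libraries where they do the work, as an engineer would, in place of code of your own. Each camera call takes 0.05 s, during which the arm holds its last target.

TASK

A blue V-block has been left standing on the track of the inspection slide, in the carriage's way. First move it, still standing upright, fully onto the green mat beside the track and leave it there; then push the carriage fully home against the red end stop. Do not disturb the glass scale or any of the other things lying about on the stage and bench.

Things in the scene. Friction and masses are not known exactly. Their poses are not given: they have to be found in the camera images.
- stage: Fixed dark granite plate, 330 (x) by 500 (y) by 30 mm high; origin at the centre of its underside, so its flat working surface is 30 mm above it. The slide's track runs along the plate's y axis at x = 0, marked by two flush steel strips; the carriage covers x from -38 to 38 mm.
- carriage (a joint): Travel of the carriage along the stage's +y, in m: 0 rearmost (its start: 0 to 0.08), 0.250 fully home, nose on the red end stop. About 3 N of friction; stays where left. Aluminium block 76 (x) by 90 (y) by 28 mm high, a brass turned part fixed on top (56 mm above the stage surface), an orange push plate at its rear. The V-block on the track stops it short of home.
- carriage_push (a point): Middle of the carriage's upright rear face, 40 mm above the stage surface. The face is 70 mm wide, runs from the stage surface up to 62 mm above it (the upper half is the orange push plate, flush with the block below) and looks along the stage's -y; push it towards +y. It is at stage y = -195 mm at rearmost, 55 mm at home.
- end_stop (a point): Middle of the lower edge, on the stage surface, of the face of the red end stop that the carriage meets (stage y = 145 mm). The stop is 90 mm wide (x), 26 mm high above the stage surface; a small dial gauge stands behind it at stage y = 172 to 220 mm, its top 64 mm above the stage surface.
- vblock: Loose blue steel V-block, about 0.7 kg (0.55 to 0.85), standing on the track: 48 (its x) by 60 (its y) by 50 mm high, a 90 degree groove 32 mm wide and 16 mm deep along its y in the top. Origin at the centre of its underside. It slides on the stage when pushed; push low, within 25 mm of the stage, or it may tip. It can also be gripped across its x.
- mat: Thin green rectangle lying flush on the stage (0.6 mm, no step to slide over), 104 (its x) by 180 mm (its y), sides parallel to the stage's; origin at its centre. It lies beside the track, its centre about 105 mm from the track's middle: on the robot's side or on the far side, differing from start to start.
- glass_scale: Loose glass scale in a wooden frame, 60 mm (x) by 110 mm (y) by 9 mm, lying on the stage on the other side of the track from the mat, about 105 mm from the track's middle; origin at the centre of its underside. Leave alone.
- ring_gauge: Loose steel ring, 52 mm across and 18 mm high, standing near one of the rear corners of the stage; origin at the centre of its underside. Leave alone.
- step_block: Loose steel step gauge, 30 mm (x) by 60 mm (y), four steps up to 48 mm high, near the other rear corner of the stage; origin at the centre of its underside. Leave alone.
- bottle: Loose clear drinking bottle with a pink cap, 64 mm across and 190 mm high, on the bench to the robot's right of the stage. Origin at the centre of its underside. Leave alone.
- mouse: Loose black computer mouse, 62 mm across, on its blue mat on the bench to the robot's left of the stage. Origin at the centre of its underside. Leave alone.
- caliper: Loose digital caliper lying on the bench to the robot's left, 200 mm (y) by 55 mm, 12 mm high. Origin at the middle of its beam's underside. Leave alone.
Things that resemble listed ones, but are neither listed nor needed, are in the scene too. Of the things shaped like the vblock, the blue one is meant.

How it is judged:
By the outcome, as a careful person would: the job done as asked, in the order asked, and still so for the second after the job is handed in, with the robot touching nothing.
It also fails if it takes over 48 s, if anything falls off the work surface, if the arm or the gripper's body presses on something with over 40 N, if the wrist force passes 120 N, or if a joint passes its speed limit or range.

## Working session

There is one attempt and no reset: what is moved stays moved. The work goes in short steps, Python scripts to look and compute and a tool call to move; the robot and the scene stay as the last step left them, time stands still between calls to the robot, and variables do not carry over. Pictures are saved under pics/ and viewed, and the job is handed in when it is done.

Besides the shell and the picture viewer there is one more tool, called after "Emit:" by a JSON object that holds its "fn" and its "kwargs", one argument or row to a line. jog_arm: Moves the arm, as the interface text tells. Its arguments: {"type":"object","properties":{"hand":{"type":"array"},"translation":{"type":"array"},"rot":{"type":"array"},"force":{"type":"number"}},"required":["hand","translation","rot"]}

```bash
mkdir -p pics
cat > h.py <<'E'
import numpy as np, cv2
from rig import status, camera, camera_model, r
def save(n,p): cv2.imwrite('pics/'+n+'.png',cv2.cvtColor(p,cv2.COLOR_RGB2BGR))
def pose(m,st=None):
    if 'T' in m: return np.array(m['T'])
    from scipy.spatial.transform import Rotation as R
    T=np.eye(4);T[:3,:3]=R.from_quat(st['tcp_rot']).as_matrix();T[:3,3]=st['tool_pos']
    return T@np.array(m['tool_from_camera'])
def rays(m,uv):
    K=np.array([[m['fx'],0,m['cx']],[0,m['fy'],m['cy']],[0,0,1]])
    return cv2.undistortPoints(np.array(uv,float).reshape(-1,1,2),K,np.array(m['distortion'])).reshape(-1,2)
def onplane(m,T,uv,z):
    d=np.c_[rays(m,uv),np.ones(len(np.reshape(uv,(-1,2))))]@T[:3,:3].T
    o=T[:3,3]; return o+d*((z-o[2])/d[:,2])[:,None]
def cloud(m,T,dep):
    v,u=np.mgrid[:384,:512]
    xy=rays(m,np.c_[u.ravel(),v.ravel()]);z=dep.ravel()[:,None]
    P=np.c_[xy,np.ones(len(xy))]*z
    return (P@T[:3,:3].T+T[:3,3]).reshape(384,512,3)
E
python3 - <<'E'
from h import *
s=status.get_state();print(s,r.tcp_to_grasp)
ims=[]
for n in ("scene","side","wrist"):
    p,d=camera(n);save(n+'0',p);np.save('pics/'+n+'0.npy',d);np.save('pics/'+n+'0rgb.npy',p)
    print(n,camera_model(n))
E
```

```text
{'clock': 0.0, 'joints': array([-0.04151343,  0.41797554, -0.01033165,  1.61416285,  0.0047049 ,
        1.11073832, -0.05301   ]), 'qvel': array([-1.13957433e-03, -1.22173096e-03,  4.56790793e-04,  5.36197625e-05,
       -1.19497757e-03,  6.89902679e-04,  1.13863730e-03]), 'joint_torque': array([ 3.52895018e-03, -8.51262331e+01,  6.40313700e-01, -4.25991547e+01,
       -4.87577857e-02,  1.87510403e-02,  1.73272206e-04]), 'tool_pos': array([6.24612461e-01, 1.07329788e-05, 2.04828957e-01]), 'tcp_rot': array([ 9.99999801e-01,  1.99987509e-05, -6.28543629e-04,  4.30792858e-05]), 'contact_force': array([ 0.42008184, -0.43943965,  0.96065629]), 'moment': array([-0.00179265, -0.04887884,  0.01167967]), 'finger_gap': 0.09381951884549942} 0.0188
scene {'fx': 379.39683704897743, 'fy': 379.39683704897743, 'cx': 261.42242827211174, 'cy': 189.88637365774562, 'distortion': array([-0.10431018,  0.        ,  0.        ,  0.        ,  0.        ]), 'T': array([[-0.87597996,  0.38255082, -0.2937924 ,  0.95464755],
       [ 0.48217523,  0.67821642, -0.55455345,  0.76992074],
       [-0.01289005, -0.62
[... 399 characters left out ...]
385, -1.0246738 ],
       [ 0.00417354, -0.77017817, -0.63781516,  0.95898499],
       [ 0.        ,  0.        ,  0.        ,  1.        ]])}
wrist {'fx': 283.6934718653781, 'fy': 283.6934718653781, 'cx': 257.3704438307706, 'cy': 190.11939205694685, 'distortion': array([-0.00999441,  0.        ,  0.        ,  0.        ,  0.        ]), 'tool_from_camera': array([[ 9.99999990e-01,  9.44967027e-05,  1.02985195e-04,
         3.40413101e-04],
       [-1.17553402e-04,  9.67212432e-01,  2.53968693e-01,
        -7.19056853e-02],
       [-7.56093571e-05, -2.53968702e-01,  9.67212434e-01,
        -1.77984503e-01],
       [ 0.00000000e+00,  0.00000000e+00,  0.00000000e+00,
         1.00000000e+00]])}
```

View pics/scene0.png

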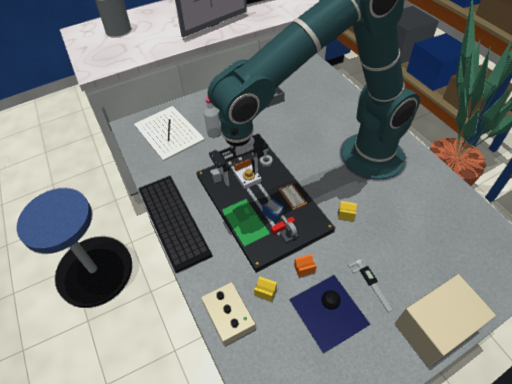

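View pics/side0.png

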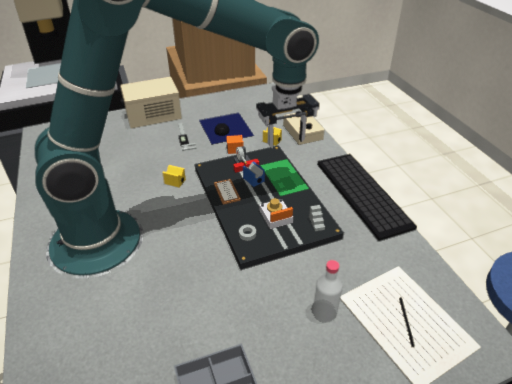

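View pics/wrist0.png

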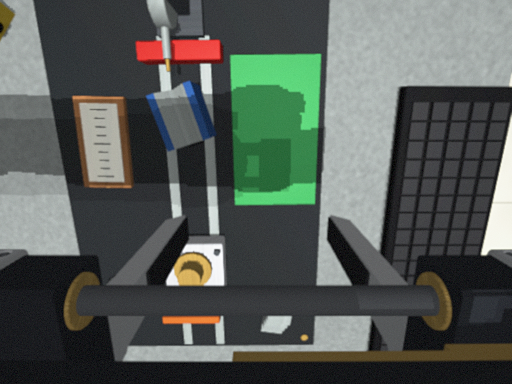

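The wrist view shows the blue V-block at (182,115), yawed, between the carriage (195,265) and the red stop (180,50). The green mat, on the far side, is centred at (275,130), and the glass scale is at (103,142).

Candidates for the V-block:
- blue one at scene (272,207), wrist (182,115)
- orange at scene (305,265)
- yellow at scene (348,211) and (265,289)

I choose the blue one on the track.

Run:
```python
from h import *
import pickle
s=status.get_state()
p=np.load('pics/wrist0rgb.npy');d=np.load('pics/wrist0.npy');m=camera_model('wrist');T=pose(m,s)
C=cloud(m,T,d)
save('crop0',cv2.resize(p[30:220,60:340],None,fx=2.8,fy=2.8,interpolation=cv2.INTER_CUBIC))
h=cv2.cvtColor(p,cv2.COLOR_RGB2HSV)
def mask(lo,hi): return cv2.inRange(h,lo,hi)
def big(mk):
    n,l,st,c=cv2.connectedComponentsWithStats(mk); i=1+np.argmax(st[1:,4]); return (l==i)
g=big(mask((45,80,40),(80,255,255)))
print('mat z',np.median(C[g][:,2]), 'npx',g.sum())
z0=np.median(C[g][:,2])
def rect(pts): 
    (c,sz,a)=cv2.minAreaRect((pts[:,:2]*1000).astype(np.float32)); return np.round(c,1),np.round(sz,1),round(a,2)
uv=np.argwhere(g)[:,::-1]
print('mat',rect(onplane(m,T,uv,0.0306)))
# vblock: points above stage in region
reg=np.zeros((384,512),bool);reg[70:165,135:228]=True
v=reg&(C[...,2]>0.036+0.01)
P=C[v];print('vb z hist',np.histogram(P[:,2],bins=np.arange(.03,.1,.004)))
top=v&(C[...,2]>0.074)&(C[...,2]<.086)
print('vb top',rect(C[top]),top.sum())
print('topz',np.median(C[top][:,2]))
# red stop
rd=big(mask((0,150,80),(6,255,255)))&(np.arange(384)[:,None]<80)
print('red',rect(C[rd]),np.percentile(C[rd][:,2],[5,50,95]))
# steel strips
reg=np.zeros((384,512),bool);reg[165:225,150:225]=True
st=reg&(p.min(2)>110)&(abs(C[...,2]-.03)<.004)
n,l,sx,c=cv2.connectedComponentsWithStats(st.astype(np.uint8))
for i in range(1,n):
    if sx[i,4]>80:
        Q=C[l==i]; f=np.polyfit(Q[:,1],Q[:,0],1);print('strip',f,Q[:,:2].mean(0),sx[i])
o=(mask((5,150,80),(16,255,255))>0)&(np.arange(384)[:,None]>300)&(np.arange(512)[None]<230)&(np.arange(512)[None]>150)
print('plate',o.sum(),rect(C[o]),np.percentile(C[o],[5,50,95],axis=0))
```

```text
mat z 0.029534318059271036 npx 13195
mat (array([646.2,  50.2]), array([106.1, 181.7]), 0.68)
vb z hist (array([  0,   0,   0,   0,  37,  44,  52,  37, 363, 465, 473, 624, 946,
         0,   0,   0,   0]), array([0.03 , 0.034, 0.038, 0.042, 0.046, 0.05 , 0.054, 0.058, 0.062,
       0.066, 0.07 , 0.074, 0.078, 0.082, 0.086, 0.09 , 0.094, 0.098]))
vb top (array([542.5,  70.6]), array([48.7, 60.1]), 17.43) 1570
topz 0.07838939799187578
red (array([586.8, 123.2]), array([ 49.4, 118.3]), 59.47) [0.04061547 0.05444304 0.05595509]
strip [0.00269467 0.51822537] [ 0.51813367 -0.03402794] [170 182  12  36 340]
strip [-0.02117846  0.56533815] [ 0.56620674 -0.04101312] [207 185  12  40 397]
plate 440 (array([582.2, -88.5]), array([327.7,  70.3]), 65.61) [[ 0.51007807 -0.22373953  0.02909059]
 [ 0.54235509 -0.16696337  0.09055641]
 [ 0.57489174 -0.16278958  0.09182982]]
```

View pics/crop0.png

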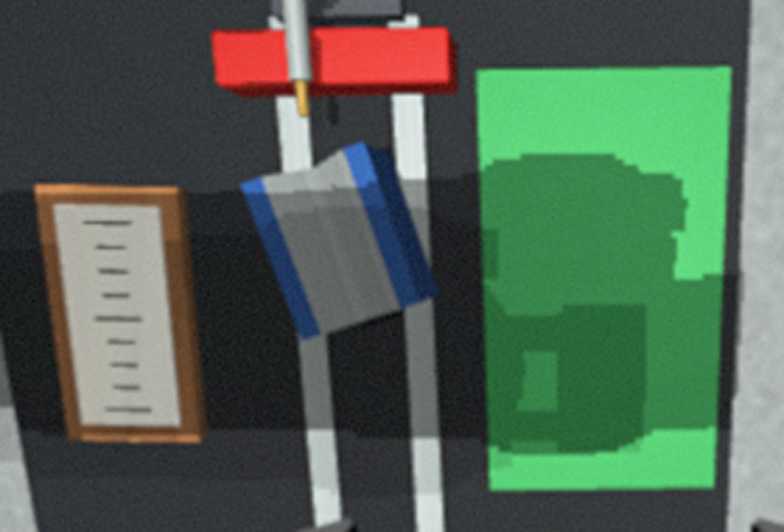

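The crop confirms it: blue-sided, with the groove along its length, centred at world (542.5, 70.6) and yawed +17.4°. Mat centre is (646, 50), yaw about 0.6°. I'll move above the block first.

Emit:
{"fn": "jog_arm", "kwargs": {
  "hand": [0.08,0.08,0.08,0.08,0.08,0.08],
  "translation": [
    [-0.027,0.023,0],
    [-0.055,0.047,0],
    [-0.082,0.0705,0],
    [-0.082,0.0705,-0.03],
    [-0.082,0.0705,-0.06],
    [-0.082,0.0705,-0.06]
  ],
  "rot": [
    [0,0,0.1],
    [0,0,0.2],
    [0,0,0.304],
    [0,0,0.304],
    [0,0,0.304],
    [0,0,0.304]
  ],
  "force": 25
}}

```text
clock: 0.75
tool_pos: [0.5409, 0.0702, 0.1424]
tcp_rot: [0.988, 0.152, -0.003, 0.0]
contact_force: [-0.4, -0.5, 0.2]
finger_gap: 0.0799
```

Run:
```python
from h import *
s=status.get_state();print(s['tool_pos'],s['tcp_rot'],s['finger_gap'])
p,d=camera('wrist');save('wrist1',p);np.save('pics/wrist1.npy',d)
m=camera_model('wrist');T=pose(m,s);C=cloud(m,T,d)
np.save('pics/C1.npy',C)
reg=(abs(C[...,0]-.5425)<.05)&(abs(C[...,1]-.07)<.05)&(C[...,2]>.072)&(C[...,2]<.085)
print(reg.sum(),cv2.minAreaRect((C[reg][:,:2]*1000).astype(np.float32)))
```

```text
[0.54087574 0.07021155 0.14243272] [ 9.88451312e-01  1.51514595e-01 -2.70693901e-03  5.49638422e-05] 0.0798945505535612
2238 ((539.8316040039062, 79.54458618164062), (47.997894287109375, 79.53255462646484), 17.428300857543945)
```

View pics/wrist1.png

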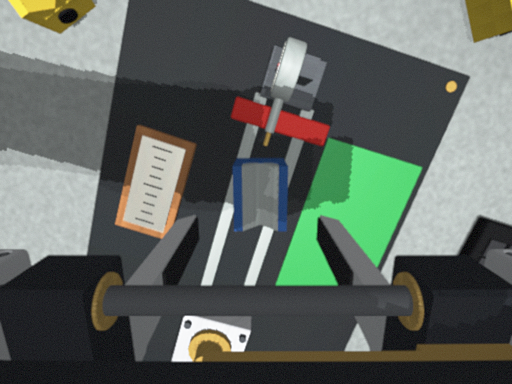

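The block is aligned with the jaws, with the finger paths clear of the scale and the stop. Descending and gripping.

Emit:
{"fn": "jog_arm", "kwargs": {
  "hand": [0.08,0.08,0.08,0.08,0.044,0.044,0.044,0.044,0.044,0.044],
  "translation": [
    [0,0,-0.035],
    [0,0,-0.07],
    [0,0,-0.104],
    [0,0,-0.104],
    [0,0,-0.104],
    [0,0,-0.104],
    [0,0,-0.104],
    [0,0,-0.104],
    [0,0,-0.104],
    [0,0,-0.104]
  ],
  "rot": [
    [0,0,0],
    [0,0,0],
    [0,0,0],
    [0,0,0],
    [0,0,0],
    [0,0,0],
    [0,0,0],
    [0,0,0],
    [0,0,0],
    [0,0,0]
  ],
  "force": 40
}}

```text
clock: 1.8
tool_pos: [0.5433, 0.0705, 0.0424]
tcp_rot: [0.988, 0.151, 0.0, 0.0]
contact_force: [-2.5, -0.9, 10.9]
finger_gap: 0.0481
```

Emit:
{"fn": "jog_arm", "kwargs": {
  "hand": [0.044,0.044,0.044,0.044],
  "translation": [
    [0,0,0.01],
    [0,0,0.02],
    [0,0,0.03],
    [0,0,0.03]
  ],
  "rot": [
    [0,0,0],
    [0,0,0],
    [0,0,0],
    [0,0,0]
  ]
}}

```text
clock: 2.2
tool_pos: [0.5438, 0.0706, 0.0731]
tcp_rot: [0.988, 0.151, 0.001, 0.0]
contact_force: [-0.1, 1.0, -6.3]
finger_gap: 0.0477
```

Run:
```python
from h import *
p,d=camera('side');save('side2',cv2.resize(p[110:280,180:360],None,fx=4,fy=3.5))
s=status.get_state();print(s['tool_pos'],s['contact_force'],s['finger_gap'])
```

```text
[0.54343072 0.0705921  0.07227846] [ 0.03363488  0.51345374 -6.66839733] 0.047656160272996836
```

View pics/side2.png

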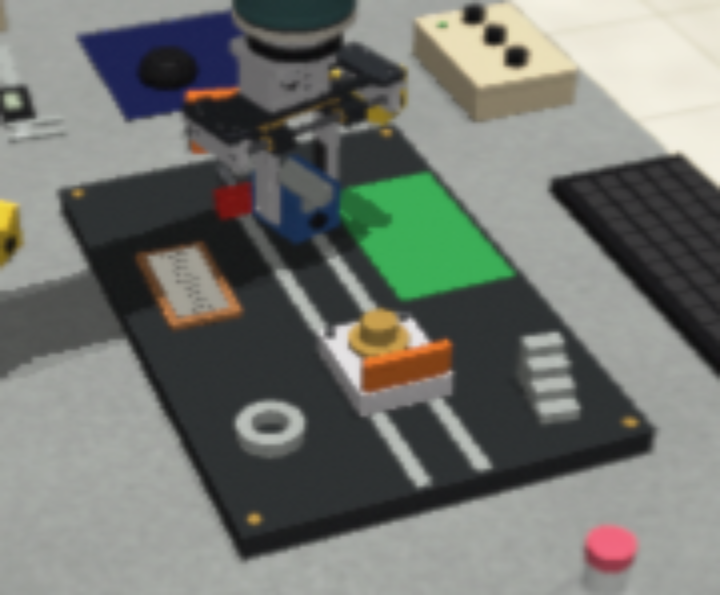

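The weight (6.7 N) and the picture show the block held upright, clear of the stage. Carrying it to the mat.

Emit:
{"fn": "jog_arm", "kwargs": {
  "hand": [0.044,0.044,0.044,0.044,0.044,0.044,0.044,0.044,0.044,0.044],
  "translation": [
    [0.02,-0.004,0],
    [0.045,-0.008,0],
    [0.07,-0.012,0],
    [0.09,-0.015,0],
    [0.103,-0.018,0],
    [0.103,-0.018,0],
    [0.103,-0.018,0],
    [0.103,-0.018,-0.014],
    [0.103,-0.018,-0.024],
    [0.103,-0.018,-0.024]
  ],
  "rot": [
    [0,0,-0.06],
    [0,0,-0.12],
    [0,0,-0.18],
    [0,0,-0.24],
    [0,0,-0.293],
    [0,0,-0.293],
    [0,0,-0.293],
    [0,0,-0.293],
    [0,0,-0.293],
    [0,0,-0.293]
  ]
}}

```text
clock: 3.25
tool_pos: [0.6444, 0.0525, 0.0451]
tcp_rot: [1.0, 0.006, -0.002, 0.0]
contact_force: [-0.8, -0.3, -6.3]
finger_gap: 0.0476
```

Emit:
{"fn": "jog_arm", "kwargs": {
  "hand": [0.044,0.044,0.044,0.044,0.044],
  "translation": [
    [0,0,-0.002],
    [0,0,-0.004],
    [0,0,-0.006],
    [0,0,-0.006],
    [0,0,-0.006]
  ],
  "rot": [
    [0,0,0],
    [0,0,0],
    [0,0,0],
    [0,0,0],
    [0,0,0]
  ]
}}

```text
clock: 3.75
tool_pos: [0.6462, 0.0526, 0.0425]
tcp_rot: [1.0, 0.006, 0.0, -0.0]
contact_force: [-5.4, -1.4, 6.3]
finger_gap: 0.0475
```

Emit:
{"fn": "jog_arm", "kwargs": {
  "hand": [0.044,0.05,0.06,0.07,0.08,0.08,0.08],
  "translation": [
    [0,0,0.001],
    [0,0,0.001],
    [0,0,0.001],
    [0,0,0.001],
    [0,0,0.001],
    [0,0,0.001],
    [0,0,0.001]
  ],
  "rot": [
    [0,0,0],
    [0,0,0],
    [0,0,0],
    [0,0,0],
    [0,0,0],
    [0,0,0],
    [0,0,0]
  ]
}}

```text
clock: 4.45
tool_pos: [0.646, 0.0525, 0.0425]
tcp_rot: [1.0, 0.006, -0.0, 0.0]
contact_force: [-0.3, -0.2, -1.0]
finger_gap: 0.0797
```

Emit:
{"fn": "jog_arm", "kwargs": {
  "hand": [0.08,0.08,0.08,0.08,0.08,0.08,0.08,0.08],
  "translation": [
    [0,0,0.03],
    [0,0,0.07],
    [0,0,0.11],
    [0,0,0.15],
    [0,-0.04,0.163],
    [0,-0.08,0.163],
    [0,-0.08,0.163],
    [0,-0.08,0.163]
  ],
  "rot": [
    [0,0,0],
    [0,0,0],
    [0,0,0],
    [0,0,0],
    [0,0,0],
    [0,0,0],
    [0,0,0],
    [0,0,0]
  ]
}}

```text
clock: 5.25
tool_pos: [0.6459, -0.0283, 0.2054]
tcp_rot: [1.0, 0.005, -0.0, 0.0]
contact_force: [0.0, 0.1, 0.3]
finger_gap: 0.0801
```

Run:
```python
from h import *
s=status.get_state();print(s['clock'],s['tool_pos'],s['contact_force'],s['finger_gap'])
p,d=camera('wrist');save('wrist3',p);np.save('pics/w3.npy',d)
m=camera_model('wrist');T=pose(m,s);C=cloud(m,T,d)
R=lambda P:cv2.minAreaRect((P[:,:2]*1000).astype(np.float32))
reg=(abs(C[...,0]-.646)<.05)&(abs(C[...,1]-.05)<.06)&(C[...,2]>.072)&(C[...,2]<.085)
print('vb',reg.sum(),R(C[reg]))
h=cv2.cvtColor(p,cv2.COLOR_RGB2HSV)
g=cv2.inRange(h,(45,80,40),(80,255,255)); n,l,st,c=cv2.connectedComponentsWithStats(g);i=1+np.argmax(st[1:,4])
print('mat',R(onplane(m,T,np.argwhere(l==i)[:,::-1],.0306)))
# side/scene cameras for carriage
for nm in('side','scene'):
    p,d=camera(nm);save(nm+'3',p);m=camera_model(nm);T=pose(m);C=cloud(m,T,d)
    h=cv2.cvtColor(p,cv2.COLOR_RGB2HSV)
    o=(cv2.inRange(h,(5,150,80),(16,255,255))>0)&(abs(C[...,0]-.543)<.06)&(C[...,1]<0)&(C[...,1]>-.25)&(C[...,2]>.05)
    if o.sum(): print(nm,'plate',o.sum(),np.percentile(C[o],[2,50,98],axis=0).round(4))
    rd=(cv2.inRange(h,(0,150,80),(4,255,255))>0)&(abs(C[...,0]-.543)<.07)&(C[...,1]>.08)&(C[...,1]<.2)
    if rd.sum(): print(nm,'red',rd.sum(),np.percentile(C[rd],[2,50,98],axis=0).round(4))
```

```text
5.25 [ 0.64585913 -0.02825831  0.20540241] [0.02626174 0.12682174 0.33817939] 0.08006525956620443
vb 1778 ((646.550537109375, 52.872703552246094), (48.00142288208008, 60.152645111083984), 0.5233603715896606)
mat ((646.0562744140625, 50.12612533569336), (106.31231689453125, 181.92117309570312), 0.6579469442367554)
side plate 203 [[ 0.5089 -0.1741  0.0631]
 [ 0.541  -0.1703  0.0815]
 [ 0.5759 -0.1624  0.0949]]
side red 213 [[0.4957 0.1281 0.0322]
 [0.5372 0.1336 0.05  ]
 [0.5811 0.1625 0.059 ]]
scene plate 71 [[ 0.5103 -0.1691  0.0627]
 [ 0.5573 -0.1639  0.0817]
 [ 0.5762 -0.1594  0.0969]]
scene red 147 [[0.4958 0.1321 0.0327]
 [0.552  0.1462 0.0549]
 [0.5845 0.1533 0.0601]]
```

View pics/wrist3.png

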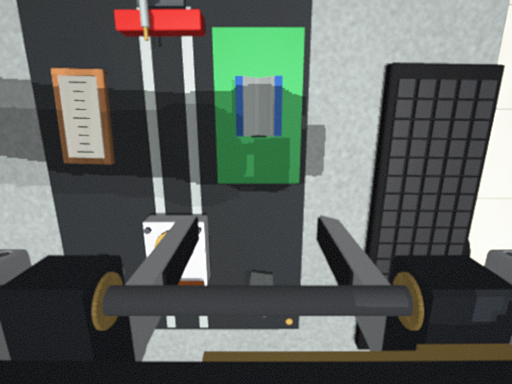

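View pics/side3.png

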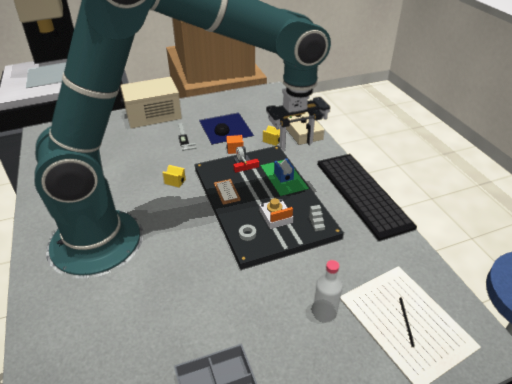

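The block stands upright on the mat, well inside it (centre 646.5, 53). The carriage's rear face is at y ≈ -0.170 and the stop face at y ≈ 0.132, so home is a rear face at y ≈ 0.042. Next I check clearance around the push-start pose.

Run:
```python
from h import *
p=cv2.cvtColor(cv2.imread('pics/side3.png'),cv2.COLOR_BGR2RGB);m=camera_model('side');T=pose(m)
print('bottle cap',onplane(m,T,[[333,266]],.185),'ring',onplane(m,T,[[247,232]],.048),'step',onplane(m,T,[[317,207],[317,228]],.05))
```

```text
bottle cap [[ 0.53901608 -0.47551323  0.185     ]] ring [[ 0.43262224 -0.17404463  0.048     ]] step [[ 0.67257903 -0.1502424   0.05      ]
 [ 0.63118543 -0.23345727  0.05      ]]
```

Emit:
{"fn": "jog_arm", "kwargs": {
  "hand": [0,0,0,0,0,0,0,0,0],
  "translation": [
    [-0.02,-0.035,0],
    [-0.045,-0.07,0],
    [-0.07,-0.105,0],
    [-0.09,-0.14,0],
    [-0.103,-0.17,0],
    [-0.103,-0.177,0],
    [-0.103,-0.177,0],
    [-0.103,-0.177,0],
    [-0.103,-0.177,0]
  ],
  "rot": [
    [0,0,0],
    [0,0,0],
    [0,0,0],
    [0,0,0],
    [0,0,0],
    [0,0,0],
    [0,0,0],
    [0,0,0],
    [0,0,0]
  ]
}}

```text
clock: 6.3
tool_pos: [0.5437, -0.2027, 0.2053]
tcp_rot: [1.0, 0.007, -0.0, -0.0]
contact_force: [-0.4, -1.2, -0.4]
finger_gap: 0.0113
```

Run:
```python
from h import *
s=status.get_state();print(s['clock'],s['tool_pos'],s['finger_gap'])
p,d=camera('wrist');save('wrist4',p);p,d=camera('side');save('side4',cv2.resize(p[60:340,160:400],None,fx=2.5,fy=2.1))
```

```text
6.3 [ 0.54367542 -0.2027304   0.20527202] 0.01129975060268806
```

View pics/wrist4.png

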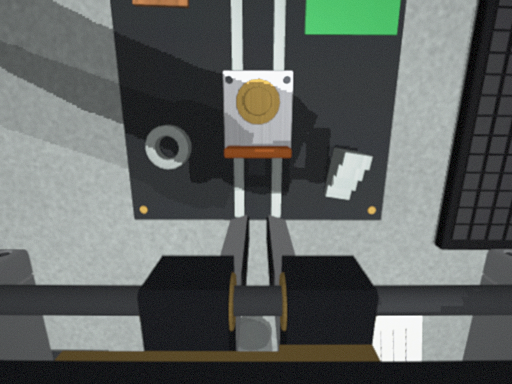

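View pics/side4.png

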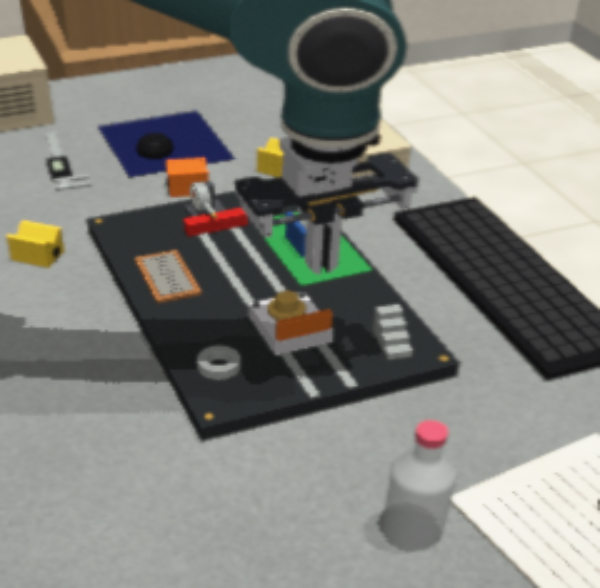

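The jaws are closing, and the path down behind the plate (258,152 in the wrist view) is clear of the ring gauge at (168,147) and the step block at (348,175). Descending.

Emit:
{"fn": "jog_arm", "kwargs": {
  "hand": [0,0,0,0,0,0],
  "translation": [
    [0,-0.003,-0.04],
    [0,-0.003,-0.08],
    [0,-0.003,-0.12],
    [0,-0.003,-0.145],
    [0,-0.003,-0.145],
    [0,-0.003,-0.145]
  ],
  "rot": [
    [0,0,0],
    [0,0,0],
    [0,0,0],
    [0,0,0],
    [0,0,0],
    [0,0,0]
  ]
}}

```text
clock: 7.0
tool_pos: [0.5434, -0.2072, 0.0611]
tcp_rot: [1.0, 0.006, -0.0, -0.0]
contact_force: [-0.1, 0.5, 0.8]
finger_gap: 0.0003
```

Emit:
{"fn": "jog_arm", "kwargs": {
  "hand": [0,0,0,0,0,0,0,0],
  "translation": [
    [0,0.008,0],
    [0,0.016,0],
    [0,0.024,0],
    [0,0.032,0],
    [0,0.04,0],
    [0,0.048,0],
    [0,0.056,0],
    [0,0.064,0]
  ],
  "rot": [
    [0,0,0],
    [0,0,0],
    [0,0,0],
    [0,0,0],
    [0,0,0],
    [0,0,0],
    [0,0,0],
    [0,0,0]
  ]
}}

```text
clock: 7.8
tool_pos: [0.543, -0.1429, 0.0604]
tcp_rot: [1.0, 0.005, -0.0, 0.0]
contact_force: [-1.0, -3.4, 3.6]
finger_gap: 0.0005
```

Emit:
{"fn": "jog_arm", "kwargs": {
  "hand": [0,0,0,0,0,0,0,0,0,0],
  "translation": [
    [0,0.012,0],
    [0,0.027,0],
    [0,0.042,0],
    [0,0.057,0],
    [-0.001,0.072,0],
    [-0.001,0.087,0],
    [-0.001,0.102,0],
    [-0.001,0.117,0],
    [-0.002,0.132,0],
    [-0.002,0.142,0]
  ],
  "rot": [
    [0,0,0],
    [0,0,0],
    [0,0,0],
    [0,0,0],
    [0,0,0],
    [0,0,0],
    [0,0,0],
    [0,0,0],
    [0,0,0],
    [0,0,0]
  ]
}}

```text
clock: 8.8
tool_pos: [0.541, 0.0003, 0.0604]
tcp_rot: [1.0, 0.006, 0.0, -0.0]
contact_force: [1.0, -3.6, -0.3]
finger_gap: 0.0004
```

Emit:
{"fn": "jog_arm", "kwargs": {
  "hand": [0,0,0,0,0],
  "translation": [
    [0,0.004,0],
    [0,0.008,0],
    [0,0.012,0],
    [0,0.016,0],
    [0,0.02,0]
  ],
  "rot": [
    [0,0,0],
    [0,0,0],
    [0,0,0],
    [0,0,0],
    [0,0,0]
  ]
}}

```text
clock: 9.3
tool_pos: [0.5408, 0.0185, 0.0604]
tcp_rot: [1.0, 0.005, -0.0, 0.0]
contact_force: [-2.3, -4.0, 2.3]
finger_gap: 0.0008
```

Emit:
{"fn": "jog_arm", "kwargs": {
  "hand": [0,0,0,0,0,0],
  "translation": [
    [0,0.002,0],
    [0,0.004,0],
    [0,0.006,0],
    [0,0.008,0],
    [0,0.01,0],
    [0,0.011,0]
  ],
  "rot": [
    [0,0,0],
    [0,0,0],
    [0,0,0],
    [0,0,0],
    [0,0,0],
    [0,0,0]
  ]
}}

```text
clock: 9.9
tool_pos: [0.5408, 0.0297, 0.0603]
tcp_rot: [1.0, 0.006, -0.0, 0.0]
contact_force: [-2.2, -2.5, 1.4]
finger_gap: 0.0003
```

Emit:
{"fn": "jog_arm", "kwargs": {
  "hand": [0,0,0,0],
  "translation": [
    [0,0.001,0],
    [0,0.002,0],
    [0,0.003,0],
    [0,0.004,0]
  ],
  "rot": [
    [0,0,0],
    [0,0,0],
    [0,0,0],
    [0,0,0]
  ]
}}

```text
clock: 10.3
tool_pos: [0.5409, 0.0323, 0.0604]
tcp_rot: [1.0, 0.005, -0.0, 0.001]
contact_force: [-3.6, -14.3, 1.7]
finger_gap: 0.0004
```

The force has jumped to 14 N, as expected at the stop. One more small push to confirm.

Emit:
{"fn": "jog_arm", "kwargs": {
  "hand": [0,0,0,0],
  "translation": [
    [0,0.001,0],
    [0,0.002,0],
    [0,0.002,0],
    [0,0.002,0]
  ],
  "rot": [
    [0,0,0],
    [0,0,0],
    [0,0,0],
    [0,0,0]
  ]
}}

```text
clock: 10.7
tool_pos: [0.5409, 0.0323, 0.0604]
tcp_rot: [1.0, 0.004, -0.0, 0.002]
contact_force: [-3.2, -19.9, 1.6]
finger_gap: 0.0007
```

The tool stayed put while the force rose to 20 N, so the carriage is hard against the stop. Backing off, rising and checking.

Emit:
{"fn": "jog_arm", "kwargs": {
  "hand": [0,0,0,0,0,0,0,0,0,0],
  "translation": [
    [0,-0.01,0],
    [0,-0.03,0],
    [0,-0.05,0],
    [0,-0.06,0.03],
    [0,-0.06,0.07],
    [0,-0.06,0.11],
    [0,-0.06,0.15],
    [0,-0.06,0.17],
    [0,-0.06,0.17],
    [0,-0.06,0.17]
  ],
  "rot": [
    [0,0,0],
    [0,0,0],
    [0,0,0],
    [0,0,0],
    [0,0,0],
    [0,0,0],
    [0,0,0],
    [0,0,0],
    [0,0,0],
    [0,0,0]
  ]
}}

```text
clock: 11.7
tool_pos: [0.5411, -0.0242, 0.2304]
tcp_rot: [1.0, 0.006, 0.0, -0.0]
contact_force: [0.2, -0.1, -0.9]
finger_gap: 0.0008
```

Run:
```python
from h import *
s=status.get_state();print(s['clock'],s['tool_pos'],s['contact_force'])
p,d=camera('wrist');save('wrist5',p)
m=camera_model('wrist');T=pose(m,s);C=cloud(m,T,d)
R=lambda P:cv2.minAreaRect((P[:,:2]*1000).astype(np.float32))
reg=(abs(C[...,0]-.646)<.05)&(abs(C[...,1]-.05)<.06)&(C[...,2]>.072)&(C[...,2]<.085)
print('vb',R(C[reg]))
p,d=camera('side');save('side5',cv2.resize(p[60:340,160:400],None,fx=2.5,fy=2.1))
m=camera_model('side');T=pose(m);C=cloud(m,T,d);h=cv2.cvtColor(p,cv2.COLOR_RGB2HSV)
o=(cv2.inRange(h,(5,150,80),(16,255,255))>0)&(abs(C[...,0]-.543)<.06)&(C[...,1]<0.1)&(C[...,1]>-.25)&(C[...,2]>.05)
print('plate',o.sum(),np.percentile(C[o],[2,50,98],axis=0).round(4))
```

```text
11.7 [ 0.54114433 -0.02420014  0.23041046] [ 0.23800383 -0.0664152  -0.8980084 ]
vb ((646.673828125, 52.921897888183594), (48.91368103027344, 60.17007064819336), 0.7528452277183533)
plate 171 [[0.5068 0.0383 0.0613]
 [0.5381 0.0426 0.08  ]
 [0.5714 0.0505 0.0948]]
```

View pics/wrist5.png

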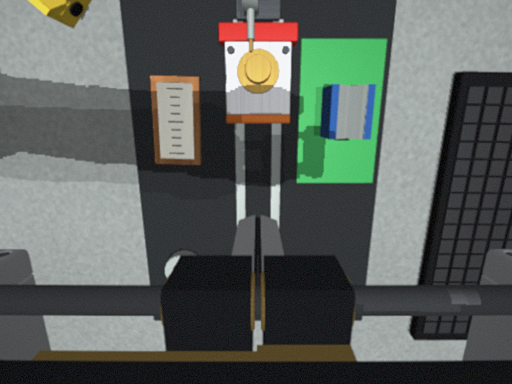

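View pics/side5.png

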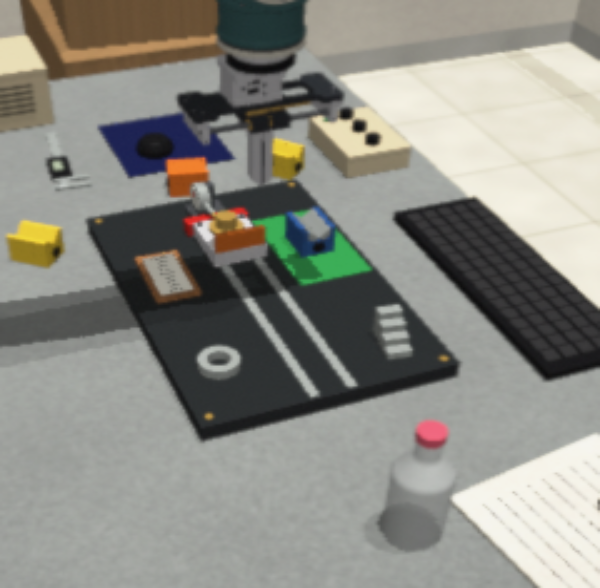

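The carriage nose is on the red stop at (258,35) in the wrist view. The V-block stands inside the mat at (350,112), and everything else is where it was. Handing in.

```bash
python3 -c "
from rig import r
print(r.close_job())"
```

```text
the job is handed in; nothing more can be done
None
```

I gripped the blue V-block, lifted it off the track and set it upright on the green mat. Then I pushed the carriage home against the red end stop with shut fingers and backed the arm clear. The job was handed in at about 12 s of the 48 s allowed.

**V-block:** In the last check its centre was at (646.7, 52.9) mm and the mat's at (646, 50) mm. That leaves about 28 mm of mat beside it and at least 57 mm at each end.

**Carriage:** The rear face measured y ≈ 42.6 mm, against about 42 mm expected at home. In the final push the tool stopped moving while the force rose to 20 N, so it is hard against the stop.

**Other things:** The glass scale, ring gauge, step block and bottle look unmoved in the pictures; I did not measure them again. No checks failed or disagreed.

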